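Uncover and stir the drying stoppers

ROBOT

A 6-joint arm with a two-finger parallel gripper is mounted at the origin on the work surface. World frame = base frame: x ahead of the robot, y to its left, z up, the work surface at z = 0. Lengths are in mm, angles in degrees, forces in N, time in s.
With the tool pointing down it reaches from about 300 to 850 mm from the base axis. Payload 4.2 kg.
Tool frame: the origin (TCP) lies midway between the tips of the shut fingers; the grasp point (between the pads) lies 19 mm behind it (env.hold_point_z is the z of the grasp point in the tool frame, in mm); z points along the fingers, y is the direction in which the jaws open and shut (so a half turn about z gives the same grasp; the last joint's range is limited). The gripper opens to 91 mm and grips with 3 to 60 N. Pads are 32 mm wide; open, the fingers measure 118 mm over their backs; the gripper's body (76 mm by 178 mm) begins 60 mm behind the grasp point.
Start: joints at [-76.375, 18.312, 89.639, -0, 72.044, -1.146], TCP at [146.602, -556.017, 179.576] pointing down, gripper open.
Joint ranges: [-177.97, 177.97], [-48.28, 115.42], [12.27, 149.76], [-77.06, 257.06], [2.81, 150.46], [-146.56, 146.56]. Speed limits (degrees/s): [147.25, 147.25, 180, 180, 180, 180].

INTERFACE

Orientations are given as [roll, pitch, yaw] about the fixed x, y, z axes, in that order (R = Rz(yaw) Ry(pitch) Rx(roll)).
In Python, from workcell import env, grab_frame, camera_params, spotter gives the robot as it stands. The module is installed in compiled form; this text tells all that it offers.
- The arm moves only by the shell command python3 -m jog 'ROWS' [FORCE]. ROWS is text: rows parted by semicolons, each of 7 numbers parted by spaces: the turn, a rotation vector about the world's x, y, z in units of 5 degrees (1.0 is 5 degrees), then the shift along the world's x, y, z in units of 25 mm (1.0 is 25 mm), then the opening, from 0 (shut) to 1 (fully open). A call has 1 to 5 rows; each row is the pose to reach, as a shift and turn from the pose commanded when the call began; what a row does not reach only later rows make up. A row lasts 1/8 s, in which the tool goes at most 62.5 mm and 10.7 degrees, less where a joint would pass 70% of its speed; a pose out of reach is approached as far as the arm can. A call with a gripper value outside its range is refused whole. The fingers move at their own pace and stop on an object; FORCE is the grip in N (left out, the last holds). Time passes only in rows, so rows that repeat a pose let the fingers close. It gives the time, the measured TCP pose, the force and the opening at its end, in the units of the state.
- env.state(): the state, without advancing time (a new reading comes with each control period).
- grab_frame(name): name is "scene" or "top"; returns the picture (480x640x3 uint8, red, green, blue); there is no depth.
- camera_params(name): a dict with "K" (3x3 intrinsics, pixels), "rvec" (rotation vector, rad) and "tvec" (3), from world to camera coordinates, as OpenCV has them. Camera axes: x right, y down, z forward; pixel columns grow to the right and rows downward; lengths in mm; the calibration is good to about 2 mm. A picture is of the moment at which its call begins. camera_params takes no time and is no camera call.
- env.job_done(): hands the job in, once; it reports no verdict.
Trained networks look in the newest picture that a camera, given by its name, has taken for a name from the list of things; names that differ only in an ending like _2 or _b are one class to them, and where a whole thing is asked for, a point or a joint stands for the part that bears it (a point fixed in the world has none). Each returns a list of dicts, best first, with "conf" (0 to 1); they miss things now and then, are a little off and sometimes report something else, mostly with a low value. They report only what shows in the picture. A call takes as long as a camera call. They do not tell look-alikes from the thing itself.
- spotter.look_for(query, camera): "box" ([left, top, width, height] in pixels, round what is visible of it).
- spotter.trace(query, camera): "region" (480x640 bool, what is visible of it) and "box" ([left, top, width, height] in pixels, round what is visible of it).
The state is a dict: "time_s": time; "qpos": joint angles; "qvel": joint speeds; "effort": joint torques, N m; "ee_pos": TCP position; "ee_rot": TCP orientation; "force": force on the tool from outside, world axes, zero at the start; "torque": the same for the moment, N m; "gripper_width": finger opening in mm.
Only numpy, scipy, OpenCV 4.12 (cv2) and the standard library are available. Lean on these libraries where they do the work, as an engineer would, in place of code of your own. Each camera call takes 0.05 s, during which the arm holds its last target. There are 200 camera calls.

TASK

The washed red stoppers in the drying pot need airing: lift the lid off the pot and set it down, without dropping it, flat and knob up in the teal tray. Then take the stirring rod from the blue holder and stir the stoppers with it until all but one or two of them lie about two centimetres or more from where they were, and stand the rod back in its holder. Keep all the stoppers in the pot, leave the holder standing about where it is, and do not disturb the bottle, tube rack and box.

Things in the scene. Friction and masses are not known exactly. Their poses are not given: they have to be found in the camera images.
- drying_pot: Round electric drying pot, a heavy bench appliance fixed in place: cream housing 176 mm across and 95 mm tall, a blue control box (50 by 80 mm, 60 mm tall) on its front, its -x side, reaching 115 mm from the axis (dial to 128 mm), and a steel well 136 mm in inside diameter whose floor is 25 mm above the bench. Origin: centre of its underside, z up.
- lid: Steel lid lying on the drying pot: a 154 mm plate with an 8 mm deep, 126 mm wide plug underneath that drops inside the well's mouth, and a black knob on top. Loose; about 0.25 kg. Origin: centre of the plug's flat underside; z is the lid's axis, up through the knob. The plate's top is 12 mm above the origin. On the pot the origin is 87 mm above the bench.
- lid_knob (a point): Middle of the lid's black knob, a cylinder 34 mm in diameter and 22 mm tall on a 16 mm stem, 41 mm above the lid's origin (its upper face is 52 mm above the origin).
- tray: Teal plastic drip tray, fixed on the bench, 220 mm (its x) by 190 mm (its y) by 18 mm tall, walls and floor 3 mm thick. Origin: centre of its underside. The lid fits flat on its floor, knob up.
- holder: Light blue narrow upright holder for the stirring rod, 110 mm tall, 58 mm outside and 50 mm inside diameter, floor 6 mm thick, on a 82 mm wide 6 mm foot; loose, 0.35 kg. Origin: centre of its underside, z up.
- rod: White plastic stirring rod, 200 mm long, 9 mm in diameter, its lowest 30 mm a black round-ended rubber tip 10 mm wide; 30 g; it swings out of line in a weak grip, so grip it firmly. At the start it leans in the blue holder, about 22 degrees from upright, tip on the holder's floor. Origin: the very end of the rubber tip; z runs along the rod to the upper end.
- rod_top (a point): Upper end of the stirring rod, 200 mm from the tip.
- rod_tip (a point): Very end of the rod's rubber tip.
- wash_bottle: White plastic wash bottle with a bent spout, 68 mm wide, 200 mm tall, loose; a bystander. Origin: centre of its underside.
- tube_rack: Teal test tube rack, 72 mm by 184 mm, 60 mm tall (tube caps to 94 mm), loose; a bystander. Origin: centre of its underside.
- tube_box: White cardboard box, 114 mm by 164 mm by 71 mm, fixed; a bystander. Origin: centre of its underside.
- stopper1: Red rubber stopper in the drying pot's well, one of six alike: a stout tapered plug 23 mm tall, 25 mm wide at the top and 21 mm at the foot, 13 g. They start standing apart on the well's floor, hidden under the lid, and slide or topple when pushed; a whole row pushed along the wall can jam. Origin: its centre, 11.5 mm above its foot.
- stopper2: Red rubber stopper like stopper1. Origin: its centre.
- stopper3: Red rubber stopper like stopper1. Origin: its centre.
- stopper4: Red rubber stopper like stopper1. Origin: its centre.
- stopper5: Red rubber stopper like stopper1. Origin: its centre.
- stopper6: Red rubber stopper like stopper1. Origin: its centre.
Mind the look-alikes: they are no part of the job. Leave any green or yellow look-alike of the lid alone.

How it is judged:
By the outcome, as a careful person would: the job done as asked, in the order asked, and still so for the second after the job is handed in, with the robot touching nothing.
It also fails if it takes over 72 s, if anything falls off the work surface, if the arm or the gripper's body presses on something with over 40 N, if the wrist force passes 120 N, or if a joint passes its speed limit or range.

## Working session

There is one attempt and no reset: what is moved stays moved. The work goes in short steps, Python scripts to look and compute and a shell command to move; the robot and the scene stay as the last step left them, time stands still between calls to the robot, and variables do not carry over. Pictures are saved under pics/ and viewed, about 8 in all and at most 12, crops included, and the job is handed in when it is done.

```bash
mkdir -p pics; cat > h.py <<'E'
import numpy as np, cv2
from workcell import env, grab_frame, camera_params, spotter
def P(c):
    p=camera_params(c); return np.array(p["K"],float),np.array(p["rvec"],float).reshape(3,1),np.array(p["tvec"],float).reshape(3,1)
def proj(c,X):
    K,r,t=P(c); return cv2.projectPoints(np.array(X,float).reshape(-1,1,3),r,t,K,None)[0].reshape(-1,2)
def ray(c,uv):
    K,r,t=P(c); R=cv2.Rodrigues(r)[0]; d=R.T@np.linalg.inv(K)@np.array([uv[0],uv[1],1.]); o=(-R.T@t).ravel(); return o,d/np.linalg.norm(d)
def atz(c,uv,z):
    o,d=ray(c,uv); return o+d*(z-o[2])/d[2]
def tri(a,b):
    (o1,d1),(o2,d2)=ray("top",a),ray("scene",b)
    s=np.linalg.lstsq(np.stack([d1,-d2],1),o2-o1,rcond=None)[0]
    p,q=o1+s[0]*d1,o2+s[1]*d2; return (p+q)/2,np.linalg.norm(p-q)
def save(c,n,crop=None,sc=1):
    f=grab_frame(c)
    g=f if crop is None else f[crop[1]:crop[3],crop[0]:crop[2]]
    cv2.imwrite(f"pics/{n}.png",cv2.resize(g,None,fx=sc,fy=sc,interpolation=cv2.INTER_CUBIC)[:,:,::-1]); return f
E
python3 - <<'E'
from h import *
np.set_printoptions(precision=1,suppress=True)
for c in("top","scene"):
    save(c,c+"0")
    print(c,"cam at",ray(c,(320,240))[0])
    for n in("drying_pot","lid","lid_knob","tray","holder","rod","rod_top","wash_bottle","tube_rack","tube_box"):
        r=spotter.look_for(n,c); print(n,[(np.round(x["box"],1).tolist(),round(x["conf"],2)) for x in r[:3]])
print(env.state(),env.hold_point_z)
E
```

```text
top cam at [ 394.3  -60.2 1214.1]
drying_pot [([276.1, 190.5, 72.1, 73.2], 0.66), ([271.5, 188.8, 81.9, 97.5], 0.59)]
lid [([276.0, 189.7, 73.9, 74.9], 0.97), ([359.5, 318.0, 70.3, 68.0], 0.92), ([456.5, 134.1, 66.4, 61.2], 0.68)]
lid_knob [([360.7, 317.3, 66.2, 68.0], 0.98), ([281.7, 191.9, 65.1, 68.7], 0.74), ([456.5, 132.9, 63.4, 64.8], 0.74)]
tray [([117.8, 224.0, 105.5, 107.3], 0.68)]
holder [([414.1, 251.3, 44.6, 37.4], 0.7)]
rod [([435.2, 262.2, 7.6, 26.2], 0.64)]
rod_top [([435.5, 263.6, 6.0, 21.7], 0.47)]
wash_bottle [([168.0, 129.0, 41.0, 41.3], 0.84)]
tube_rack [([270.8, 188.8, 82.4, 96.5], 0.58)]
tube_box [([347.6, 106.8, 77.0, 65.7], 0.69), ([435.2, 262.9, 7.2, 24.8], 0.37)]
scene cam at [1305.3 -288.2  649.3]
drying_pot [([282.2, 261.5, 92.7, 72.9], 0.91)]
lid [([80.9, 376.6, 100.0, 76.7], 0.96), ([295.1, 250.7, 73.3, 44.4], 0.87), ([198.8, 240.3, 63.6, 35.0], 0.72)]
lid_knob [([199.8, 238.3, 64.8, 33.3], 0.97), ([81.7, 372.3, 98.0, 76.7], 0.88), ([296.6, 248.8, 72.8, 45.1], 0.58)]
tray [([395.3, 225.0, 104.1, 61.2], 0.95)]
holder [([346.7, 308.3, 105.6, 82.9], 0.73), ([178.6, 259.8, 38.7, 63.5], 0.55)]
rod [([196.3, 219.7, 7.4, 53.7], 0.73)]
rod_top [([194.5, 218.6, 7.9, 54.7], 0.8), ([396.4, 225.6, 103.8, 58.5], 0.55)]
wash_bottle [([469.3, 241.9, 54.6, 106.8], 0.76), ([181.4, 260.1, 36.6, 61.8], 0.5)]
tube_rack [([344.6, 307.9, 107.3, 82.8], 0.61)]
tube_box [([220.7, 332.5, 115.6, 110.9], 0.84), ([194.8, 223.0, 5.6, 48.3], 0.32)]
{'time_s': 1.1, 'qpos': array([-76.4,  18.3,  89.6,   0. ,  72. ,  -1.1]), 'qvel': array([-0.1,  0.1, -0.1,  0. ,  0. ,  0.1]), 'effort': array([  0. , -41.2, -23.2,   0.1,   0. ,   0. ]), 'ee_pos': array([ 146.6, -556. ,  179.6]), 'ee_rot': array([180. ,  -0. ,  14.8]), 'force': array([-0.8, -0.1, -0.2]), 'torque': array([ 0. ,  0. , -0.1]), 'gripper_width': 91.00838725435243} -18.8
```

View pics/top0.png

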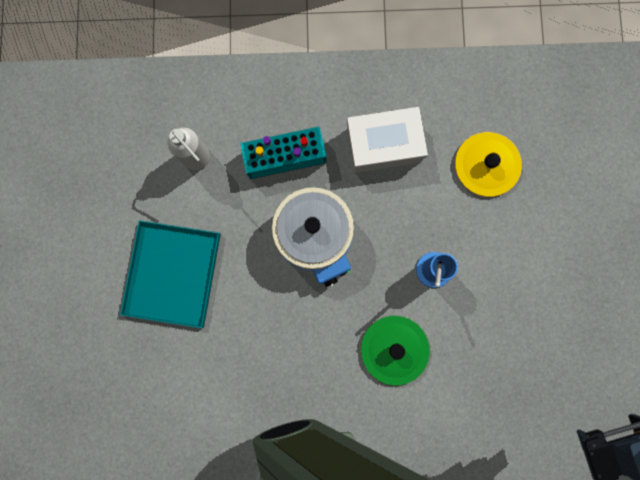

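View pics/scene0.png

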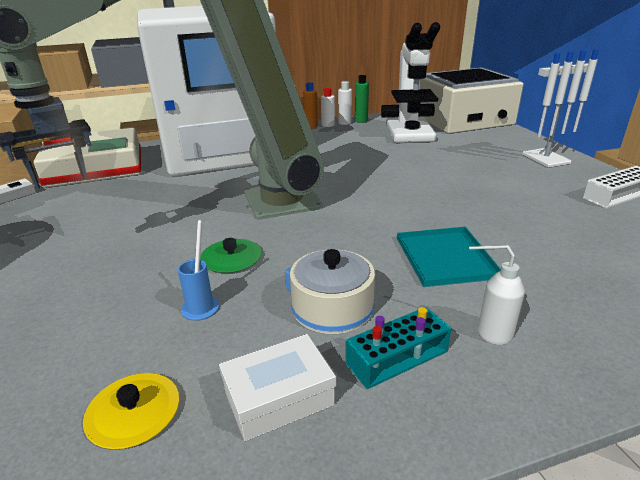

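```bash
python3 - <<'E'
from h import *
np.set_printoptions(precision=1,suppress=True)
f=grab_frame("top"); g=grab_frame("scene")
a=cv2.resize(f[235:305,395:475],None,fx=5,fy=5,interpolation=cv2.INTER_CUBIC); b=cv2.resize(g[210:330,160:240],None,fx=5,fy=5,interpolation=cv2.INTER_CUBIC)
o=np.zeros((600,800,3),np.uint8); o[:350,:400]=a; o[:,400:]=b
cv2.imwrite("pics/rod0.png",o[:,:,::-1])
def blob(img,m,win):
    x0,y0,x1,y1=win; ys,xs=np.nonzero(m[y0:y1,x0:x1]); return np.array([xs.mean()+x0,ys.mean()+y0]),len(xs)
# black knob
kt=blob(f,f.max(2)<35,(300,213,325,238)); ks=blob(g,g.max(2)<35,(320,245,345,272)); print("knob px",kt,ks,tri(kt[0],ks[0]), atz("top",kt[0],137))
# pot rim cream circle
hsv=cv2.cvtColor(f,cv2.COLOR_RGB2HSV)
m=((hsv[...,0]>12)&(hsv[...,0]<32)&(hsv[...,1]>25)&(f[...,0]>150)).astype(np.uint8); m2=np.zeros_like(m); m2[180:275,265:360]=m[180:275,265:360]
(c,r)=cv2.minEnclosingCircle(np.argwhere(m2)[:,::-1].astype(np.float32)); print("rim",c,r,atz("top",c,95),m2.sum())
# tray
m=((hsv[...,0]>80)&(hsv[...,0]<98)&(hsv[...,1]>120)).astype(np.uint8); m[:, 235:]=0; m[:200]=0
rc=cv2.minAreaRect(np.argwhere(m)[:,::-1].astype(np.float32)); bx=cv2.boxPoints(rc); W=np.array([atz("top",p,18) for p in bx]); print("tray",rc,"\n",W,W.mean(0))
d=[W[1]-W[0],W[2]-W[1]]; print([ (np.linalg.norm(v),np.degrees(np.arctan2(v[1],v[0]))) for v in d])
# holder in top: blue
m=((hsv[...,0]>100)&(hsv[...,0]<118)&(hsv[...,1]>110)).astype(np.uint8)
m3=np.zeros_like(m); m3[245:295,408:465]=m[245:295,408:465]; p=np.argwhere(m3)[:,::-1]; print("holder box",p.min(0),p.max(0))
for n,uv,z in(("bottle",(183,143),150),("rack",(285,152),60),("box",(387,136),71),("green",(397,351),50),("yellow",(492,160),50),("ctrl",(334,270),60),("ctrl dial",(333,281),40)): print(n,atz("top",uv,z))
E
```

```text
knob px (array([311.8, 225. ]), 171) (array([331.6, 257.9]), 235) (array([550.3, -27.6, 127.4]), np.float64(2.8057605660245812)) [548.5 -29.2 137. ]
rim (312.44482421875, 227.4034423828125) 40.71443557739258 [549.3 -29.4  95. ] 1066
tray ((169.68869018554688, 273.6739807128906), (84.22640991210938, 98.43801879882812), 10.203973770141602) 
 [[371.7 414.4  18. ]
 [593.  378.7  18. ]
 [553.2 186.   18. ]
 [334.3 225.6  18. ]] [463.  301.2  18. ]
[(np.float64(224.14432278845794), np.float64(-9.177860363796901)), (np.float64(196.7388558538912), np.float64(-101.66259006979246))]
holder box [416 252] [457 287]
bottle [726.9 236.1 150. ]
rack [727.4  29.8  60. ]
box [ 754.3 -199.7   71. ]
green [ 280.9 -205.3   50. ]
yellow [ 698.3 -435.8   50. ]
ctrl [458.8 -73.6  60. ]
ctrl dial [435.6 -70.9  40. ]
```

View pics/rod0.png

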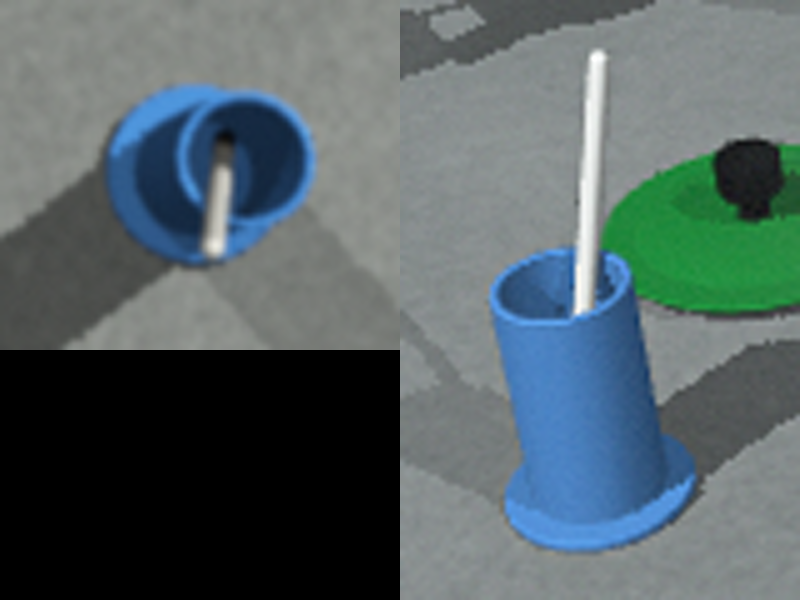

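```bash
python3 -m jog '0 0 0 0.3 0.3 2.4 1; 0 0 -1 1.4 1.7 4 1; 0 0 -2 2.8 3.5 4.8 1; 0 0 -3 4.3 5.4 4.8 1; 0 0 -3 5.8 7.3 4.8 1' 20; python3 - <<'E'
from h import *
np.set_printoptions(precision=1,suppress=True)
print("top",tri((437.8,284),(199.4,221)),atz("top",(437.8,284),190))
print("tip",atz("top",(440.2,262.2),11)); print("rim",atz("top",(444.2,266.4),110))
print(env.state()["ee_pos"],env.state()["ee_rot"])
E
```

```text
time_s: 1.82
ee_pos: [292.6, -372.1, 300.1]
ee_rot: [179.9, -0.1, -0.3]
force: [1.3, -0.1, 0.2]
gripper_width: 91.1
top (array([ 419.9, -268.7,  192.8]), np.float64(4.451471461626131)) [ 419.7 -271.5  190. ]
tip [ 473.5 -316.4   11. ]
rim [ 458.  -303.2  110. ]
[ 292.6 -372.1  300.1] [179.9  -0.1  -0.3]
```

```bash
python3 -m jog '0 0 0 1.5 2 0 1; 0 0 0 3 4 0 1; 0 0 0 4.5 6 0 1; 0 0 0 6 8 -0.6 1; 0 0 0 7.4 9.9 -1.5 1'; python3 -m jog '0 0 0 1.4 1.9 -1.2 1; 0 0 0 2.9 3.9 -2.5 1; 0 0 0 2.9 3.9 -3.5 1; 0 0 0 2.9 3.9 -3.5 1'; python3 - <<'E'
from h import *
s=save("top","a",(230,150,430,300),4)
E
```

```text
time_s: 2.45
ee_pos: [476.8, -126.2, 263.3]
ee_rot: [179.9, -0.2, -0.2]
force: [0.7, -1.2, -1.5]
gripper_width: 91.0
time_s: 2.95
ee_pos: [546.3, -29.4, 173.1]
ee_rot: [-180.0, 0.3, -0.1]
force: [-0.4, 0.1, 0.8]
gripper_width: 91.3
```

View pics/a.png

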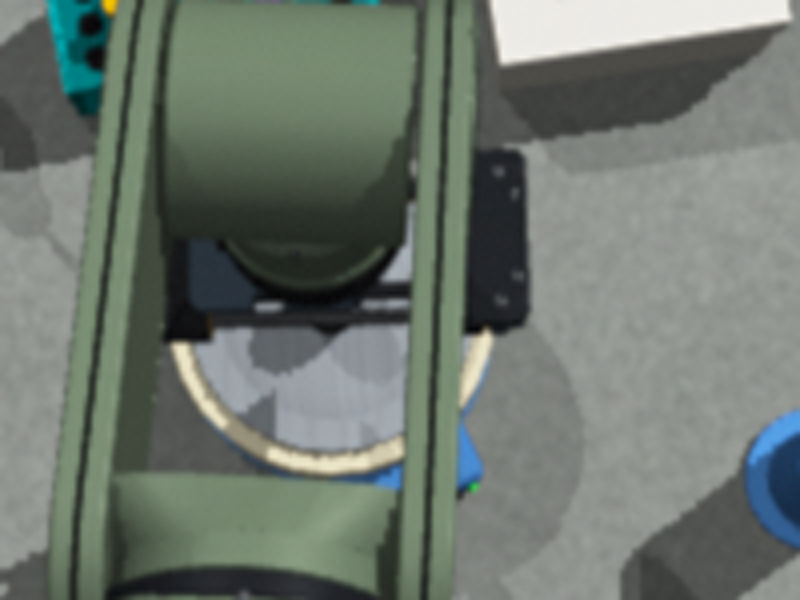

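```bash
python3 -m jog '0 0 0 0.1 0 -1.3 1; 0 0 0 0.1 0 -2.2 1; 0 0 0 0.1 0 -2.55 1; 0 0 0 0.1 0 -2.55 0.2; 0 0 0 0.1 0 -2.55 0.2' 40;  python3 -m jog '0 0 0 0 0 0 0.2; 0 0 0 0 0 0 0.2; 0 0 0 0 0 0 0.2; 0 0 0 0 0 0.2 0.2;  0 0 0 0 0 0.4 0.2' 40
```

```text
time_s: 3.62
ee_pos: [551.2, -30.7, 113.2]
ee_rot: [180.0, -0.2, -0.3]
force: [-0.1, -0.2, -0.2]
gripper_width: 74.1
time_s: 4.25
ee_pos: [550.4, -30.3, 122.1]
ee_rot: [180.0, -0.0, -0.2]
force: [-0.8, 0.5, 0.6]
gripper_width: 24.3
```

```bash
python3 - <<'E'
from h import *
s=save("scene","b",(240,150,440,300),4)
print(env.state()["gripper_width"],proj("scene",[env.state()["ee_pos"]]), proj("scene",[[549,-29.2,128]]))
E
```

```text
20.084535868252818 [[329.74447865 260.27977279]] [[329.93290926 257.56013768]]
```

View pics/b.png

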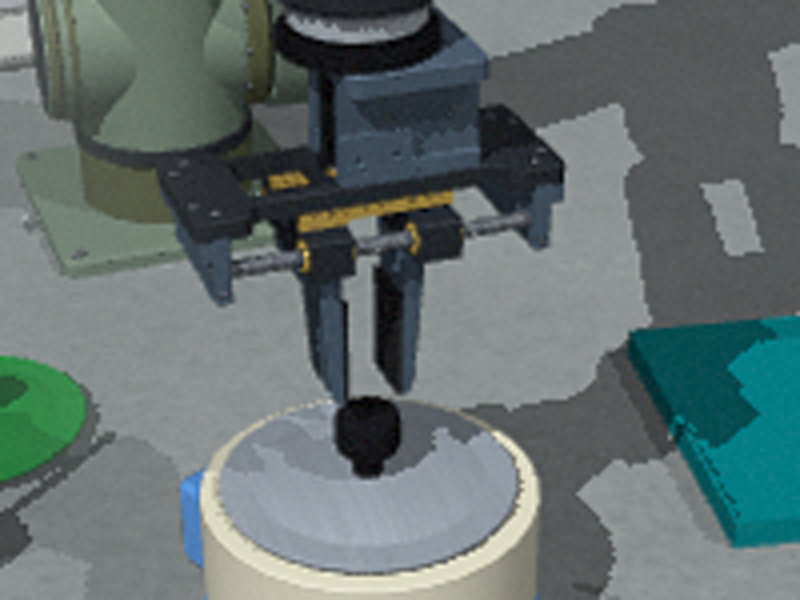

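```bash
python3 - <<'E'
from h import *
np.set_printoptions(precision=1,suppress=True)
for z in(250,270,290,310):
    print(z,proj("top",[[584,-118,z],[508,-118,z],[584,60,z],[508,60,z]]).tolist(), atz("top",(361.2,187.5),z),atz("top",(361.2,232),z))
m=(333.5,249)
for z in(122,130,140,150): print(z,atz("scene",m,z))
S=env.state(); print(S["qpos"],S["ee_pos"],S["time_s"])
E
```

```text
250 [[357.13690681661916, 196.34003137639252], [358.4524998314095, 236.91571543376867], [261.6274960336596, 198.87828646665218], [262.0461368415549, 239.34361758497613]] [ 600.5 -126.1  250. ] [ 517.  -123.4  250. ]
270 [[357.7274101084585, 194.19752032085893], [359.07615641590064, 235.60087074823272], [260.2450782511406, 196.79531398333114], [260.65925176253984, 238.0837886627055]] [ 596.2 -124.7  270. ] [ 514.4 -122.   270. ]
290 [[358.3428835687622, 191.96441051213836], [359.72644293970546, 234.22988260962745], [258.80440264527385, 194.62456091406415], [259.21335113506086, 236.7703507601786]] [ 592.  -123.4  290. ] [ 511.9 -120.7  290. ]
310 [[358.9849452503138, 189.63483120230288], [360.4051022472835, 232.7990766082982], [257.30170729864346, 192.36035895035522], [257.70458617483195, 235.39980769026917]] [ 587.7 -122.   310. ] [ 509.4 -119.4  310. ]
122 [511.7  -8.2 122. ]
130 [523.8 -12.5 130. ]
140 [538.8 -17.8 140. ]
150 [553.9 -23.1 150. ]
[-4.3 18.6 97.8 -0.  63.5 85.9] [550.9 -30.3 122.8] 4.3
```

```bash
python3 -m jog '0 0 0 0 0 0.2 0.7; 0 0 0 0 0 0.2 0.7; 0 0 0 0 0 0.2 0.7; 0 0 0 0 0 0.2 0.7; 0 0 0 0 0 0.2 0.7';  python3 -m jog '0 0 0 0 0 -0.3 0.7; 0 0 0 0 0 -0.7 0.7; 0 0 0 0 0 -0.9 0.7; 0 0 0 0 0 -0.9 0.7'; python3 - <<'E'
from h import *
s=save("scene","c",(265,180,405,285),5.7)
s=save("top","c2")
E
```

```text
time_s: 4.92
ee_pos: [550.2, -30.3, 126.5]
ee_rot: [180.0, 0.0, -0.2]
force: [-1.8, 0.1, 0.4]
gripper_width: 63.5
time_s: 5.42
ee_pos: [549.8, -30.3, 103.4]
ee_rot: [-180.0, 0.1, -0.2]
force: [0.5, 0.0, 0.5]
gripper_width: 63.9
```

View pics/c.png

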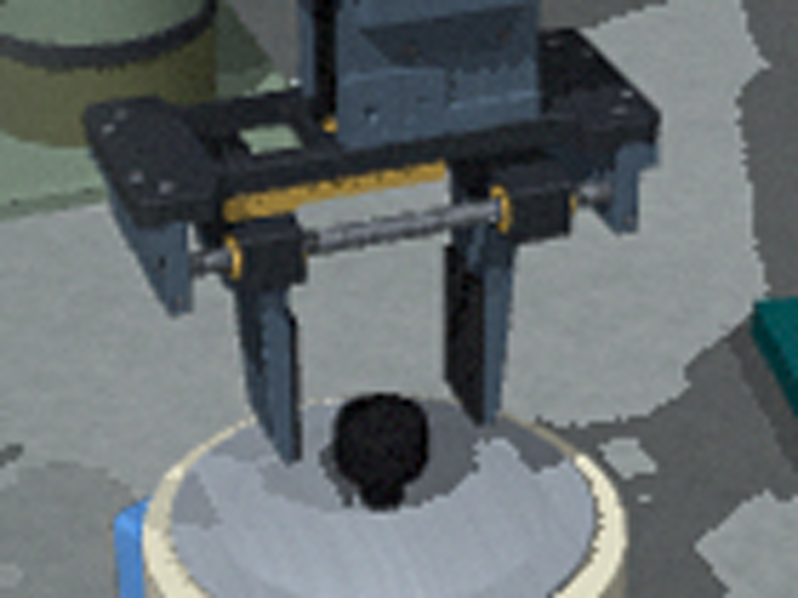

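```bash
python3 -m jog '0 0 0 0 0 -0.1 0.25; 0 0 0 0 0 -0.1 0.25; 0 0 0 0 0 -0.1 0.25; 0 0 0 0 0 -0.1 0.25; 0 0 0 0 0 -0.1 0.25' 10; python3 - <<'E'
from h import *
np.set_printoptions(precision=1,suppress=True)
for z in(104,120,128,135): print(z,atz("scene",(315.5,261.2),z),atz("scene",(350.6,254.6),z))
f=cv2.imread("pics/c2.png"); 
E
```

```text
time_s: 6.15
ee_pos: [550.3, -30.0, 101.7]
ee_rot: [-180.0, -0.0, -0.2]
force: [-0.6, 2.0, 0.3]
gripper_width: 32.9
104 [516.9 -50.3 104. ] [518.6  28.  104. ]
120 [540.  -57.3 120. ] [541.7  18.7 120. ]
128 [551.5 -60.8 128. ] [553.2  14.1 128. ]
135 [561.7 -63.8 135. ] [563.3  10.  135. ]
```

```bash
python3 -m jog '0 0 0 0 0 0 0.2; 0 0 0 0 0 0 0.2' 10; python3 -m jog '0 0 0 0 0 -0.3 0.5; 0 0 0 0 0 -0.3 0.5; 0 0 0 0 0 -0.3 0.5'
```

```text
time_s: 6.4
ee_pos: [550.3, -30.2, 101.7]
ee_rot: [-180.0, -0.0, -0.2]
force: [-1.4, 2.4, 0.3]
gripper_width: 32.9
time_s: 6.78
ee_pos: [550.2, -30.6, 93.9]
ee_rot: [180.0, 0.0, -0.2]
force: [-0.5, -0.5, -0.2]
gripper_width: 45.5
```

```bash
python3 -m jog '0 0 0 0 0 -0.25 0.5; 0 0 0 0 0 -0.25 0.5; 0 0 0 0 0 -0.25 0.2; 0 0 0 0 0 -0.25 0.2; 0 0 0 0 0 -0.25 0.2' 50; python3 -m jog '0 0 0 0 0 0 0.2; 0 0 0 0 0 0 0.2'; python3 - <<'E'
from h import *
s=save("scene","d",(265,180,405,285),5.7)
print(env.state()["qpos"])
E
```

```text
time_s: 7.4
ee_pos: [550.3, -30.3, 88.0]
ee_rot: [180.0, -0.0, -0.2]
force: [0.3, -0.1, 0.5]
gripper_width: 32.9
time_s: 7.65
ee_pos: [550.4, -30.3, 88.0]
ee_rot: [180.0, -0.0, -0.2]
force: [0.5, -0.2, -0.8]
gripper_width: 32.7
[-4.34551402e+00  2.04530374e+01  1.00612064e+02 -3.37793755e-03
  5.89206979e+01  8.58868049e+01]
```

View pics/d.png

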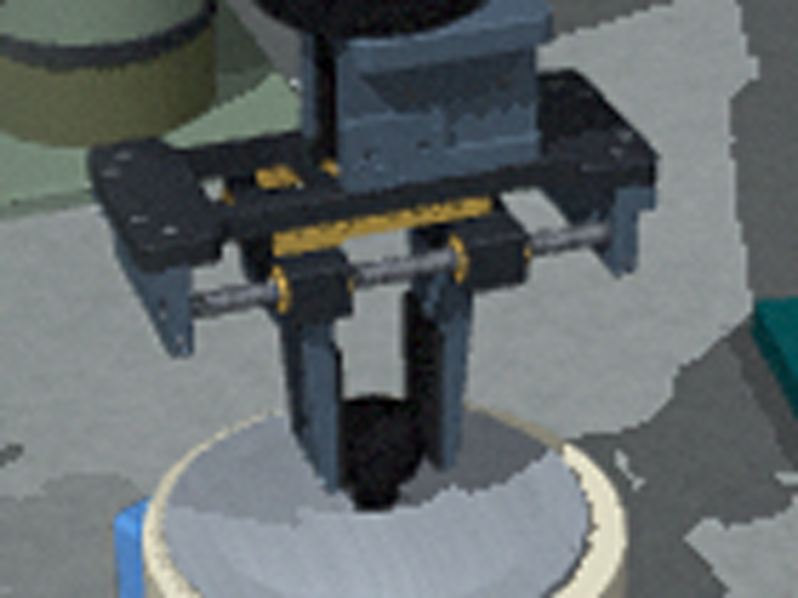

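```bash
python3 -m jog '0 0 0 0 0 0.5 0.2; 0 0 0 0 0 1.5 0.2; 0 0 0 0 0 2.5 0.2; 0 0 0 -0.2 0.8 3 0.2; 0 0 0 -0.6 2.2 3 0.2' 50; python3 -m jog '0 0 0 -0.5 1.8 0 0.2; 0 0 0 -1 3.8 0 0.2; 0 0 0 -1.5 5.8 0 0.2; 0 0 0 -2 7.6 0 0.2; 0 0 0 -2.5 9.2 0 0.2'; python3 -m jog '0 0 0 -0.4 1.6 0 0.2; 0 0 0 -0.4 1.8 -0.5 0.2;0 0 0 -0.4 1.8 -1.5 0.2;0 0 0 -0.4 1.8 -2.5 0.2'
```

```text
time_s: 8.32
ee_pos: [535.5, 25.5, 164.1]
ee_rot: [-180.0, -0.1, -0.3]
force: [0.7, 1.0, -3.9]
gripper_width: 32.7
time_s: 8.95
ee_pos: [470.8, 256.9, 162.7]
ee_rot: [180.0, 0.1, -0.2]
force: [1.0, -0.6, -2.2]
gripper_width: 32.4
time_s: 9.45
ee_pos: [461.7, 299.3, 99.2]
ee_rot: [179.9, 0.1, -0.2]
force: [0.3, 0.3, -3.1]
gripper_width: 32.9
```

```bash
python3 -m jog '0 0 0 0 0 -1.2 0.2; 0 0 0 0 0 -2.4 0.2; 0 0 0 0 0 -3.1 0.2; 0 0 0 0 0 -3.4 0.2; 0 0 0 0 0 -3.4 0.2'; python3 - <<'E'
from h import *
save("top","e",(90,180,290,330),3)
E
```

```text
time_s: 10.07
ee_pos: [462.3, 299.3, 15.1]
ee_rot: [180.0, 0.1, -0.2]
force: [-0.6, -0.3, -3.0]
gripper_width: 32.6
```

View pics/e.png

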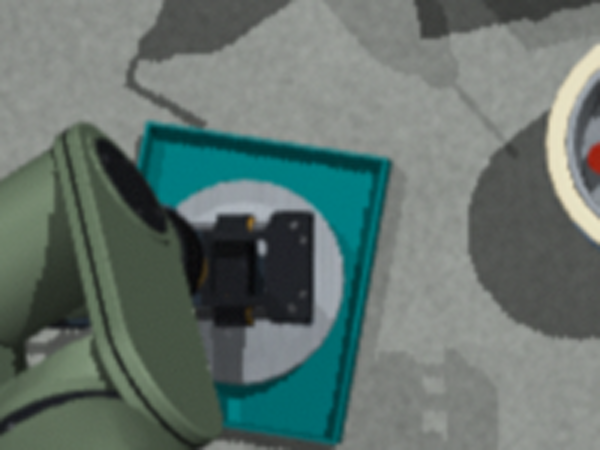

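```bash
python3 -m jog '0 0 0 0 0 -0.3 0.2; 0 0 0 0 0 -0.36 0.2; 0 0 0 0 0 -0.36 0.2'; python3 -m jog '0 0 0 0 0 -0.06 0.2; 0 0 0 0 0 -0.12 0.2; 0 0 0 0 0 -0.12 0.2'
```

```text
time_s: 10.5
ee_pos: [462.7, 299.6, 6.4]
ee_rot: [180.0, 0.0, -0.2]
force: [-0.5, 0.7, -3.9]
gripper_width: 32.9
time_s: 10.88
ee_pos: [462.9, 299.8, 4.0]
ee_rot: [-180.0, -0.0, -0.2]
force: [-0.3, -0.4, 2.0]
gripper_width: 32.7
```

```bash
python3 -m jog '0 0 0 0 0 0 0.6; 0 0 0 0 0 0 0.6; 0 0 0 0 0 0 0.6; 0 0 0 0 0 0 0.7; 0 0 0 0 0 1 0.7'; python3 -m jog '0 0 0 0 0 2.2 0.7; 0 0 0 0 0 4.5 0.7; 0 0 0 0 0 7 0.7; 0 0 0 0 -1 9 0.7'; python3 - <<'E'
from h import *
np.set_printoptions(precision=1,suppress=True)
f=save("top","f",(262,180,362,280),6)
g=grab_frame("scene"); o=np.zeros((600,800,3),np.uint8); o[:480,:480]=cv2.resize(f[187:267,272:352],(480,480),interpolation=cv2.INTER_CUBIC)
o[:300,480:]=cv2.resize(g[190:302,380:500],(320,300)); cv2.imwrite("pics/f.png",o[:,:,::-1])
hsv=cv2.cvtColor(f,cv2.COLOR_RGB2HSV); m=(((hsv[...,0]<8)|(hsv[...,0]>172))&(hsv[...,1]>130)&(f[...,0]>60)).astype(np.uint8); m[:,:268]=0;m[:,356:]=0;m[:185]=0;m[270:]=0
n,l,st,c=cv2.connectedComponentsWithStats(m)
for i in range(1,n):
    if st[i,4]>8: print(st[i],c[i],atz("top",c[i],45))
print("potcentre@40",proj("top",[[549.3,-29.4,40],[549.3,-29.4,95]]))
E
```

```text
time_s: 11.5
ee_pos: [461.3, 298.8, 27.0]
ee_rot: [179.9, 0.2, -0.2]
force: [0.2, 0.2, 0.5]
gripper_width: 63.5
time_s: 12.0
ee_pos: [463.1, 275.5, 256.1]
ee_rot: [-179.9, -0.1, -0.1]
force: [0.9, -0.1, 0.1]
gripper_width: 64.0
[300 211  11  10  88] [304.6 215.4] [583.9 -10.9  45. ]
[322 215  11  10  83] [326.9 219.5] [573.4 -60.9  45. ]
[308 225  11  11  94] [313.1 229.9] [550.6 -29.2  45. ]
[286 228  10  10  85] [290.6 232.5] [545.9  21.2  45. ]
[324 235  10  10  86] [328.5 239.4] [528.3 -63.3  45. ]
[306 246  11  11  82] [310.7 251. ] [503.2 -22.9  45. ]
potcentre@40 [[313.2 230.8]
 [312.5 227.4]]
```

View pics/f.png

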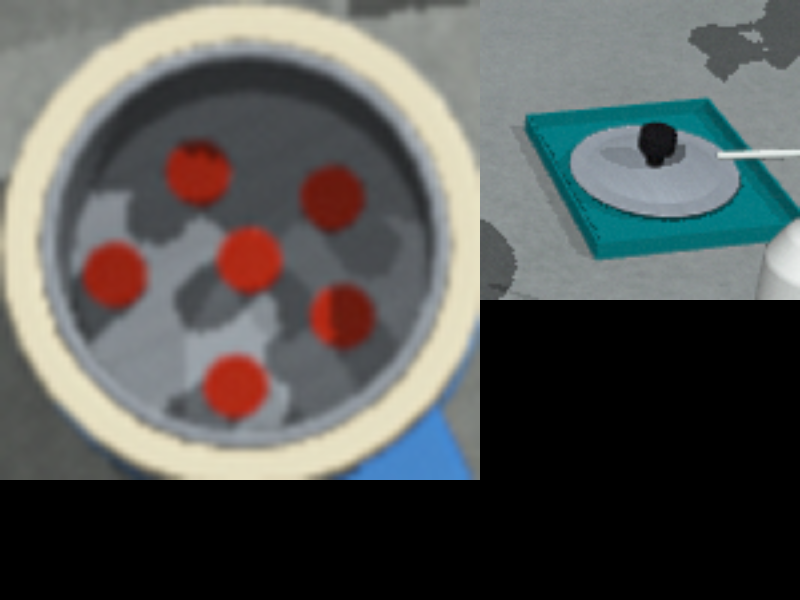

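```bash
python3 -m jog '0 0 -1.6 -0.2 -2 0.4 0.7; 0 0 -3.2 -0.4 -4.4 0.8 0.7; 0 0 -4.8 -0.6 -6.8 0.8 0.7; 0 0 -6.4 -0.8 -9.2 0.8 0.7; 0 0 -8.04 -1 -11.7 0.8 0.7'; python3 -m jog '0 0 0 -0.2 -2.4 -0.2 0.7; -0.6 -0.7 0 -0.4 -4.8 -0.8 0.7; -1.2 -1.4 0 -0.6 -7.2 -1.2 0.7; -2 -2.4 0 -0.8 -9 -1.8 0.7; -2.66 -3.17 0 -0.85 -10 -2 0.7'; python3 -m jog '0 0 0 0 0 0 0.7'; python3 - <<'E'
from h import *
from scipy.spatial.transform import Rotation as R
np.set_printoptions(precision=3,suppress=True)
s=env.state(); M=R.from_euler("xyz",s["ee_rot"],degrees=True).as_matrix(); print(s["qpos"],s["ee_pos"],"\n",M)
f=grab_frame("top"); g=grab_frame("scene"); o=np.zeros((600,800,3),np.uint8)
o[:,:400]=cv2.resize(f[220:340,390:470],(400,600),interpolation=cv2.INTER_CUBIC); o[:,400:]=cv2.resize(g[150:330,140:260],(400,600),interpolation=cv2.INTER_CUBIC)
cv2.imwrite("pics/g.png",o[:,:,::-1])
E
```

```text
time_s: 12.72
ee_pos: [437.1, -19.2, 272.6]
ee_rot: [180.0, 0.0, -40.7]
force: [1.1, -0.7, 0.0]
gripper_width: 63.9
time_s: 13.35
ee_pos: [414.8, -268.8, 221.4]
ee_rot: [-179.9, -20.7, -40.6]
force: [-0.0, -0.5, -0.8]
gripper_width: 63.7
time_s: 13.48
ee_pos: [414.2, -267.2, 221.5]
ee_rot: [-179.9, -20.5, -40.6]
force: [0.0, -0.1, -0.6]
gripper_width: 63.9
[-32.032  -1.891 111.482  -3.699  50.205 100.402] [ 414.214 -267.23   221.485] 
 [[ 0.711 -0.65   0.267]
 [-0.61  -0.76  -0.225]
 [ 0.349 -0.002 -0.937]]
```

View pics/g.png

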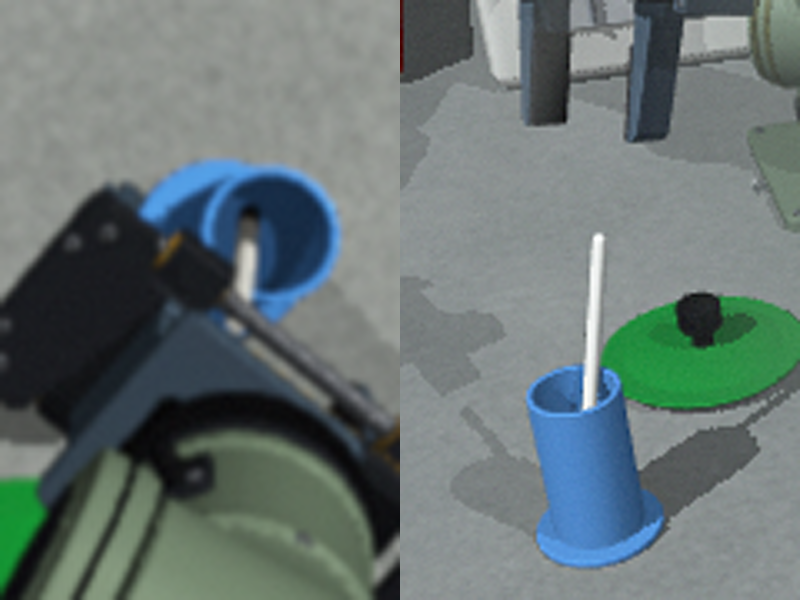

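```bash
python3 - <<'E'
from h import *
np.set_printoptions(precision=1,suppress=True)
s=env.state(); T=np.array(s["ee_pos"]); u=np.array([-.27,.227,.935])
for k in(0,12,24,30): print(k,proj("scene",[T+k*u]),proj("scene",[T+[0,0,k]]))
tip=np.array([473.5,-316.4,8]); print("rod model scene",proj("scene",[tip+200*u,tip+110*u]),"top",proj("top",[tip+200*u,tip]))
# deviation of tool axis line from rod line
w=tip-T; print("perp offset rod-axis minus tool axis",w-(w@u)*u, "along",w@u)
E
```

```text
0 [[196.4 206.8]] [[196.4 206.8]]
12 [[196.7 200.9]] [[195.5 201.5]]
24 [[197.1 195. ]] [[194.5 196. ]]
30 [[197.2 192. ]] [[194.  193.3]]
rod model scene [[196.9 220.1]
 [194.6 262.5]] top [[438.1 284.1]
 [439.9 262.3]]
perp offset rod-axis minus tool axis [-4.8  2.6 -2.3] along -227.855148951924
```

```bash
python3 -m jog '0 0 0 0.3 -0.3 -1.5 0.7; 0 0 0 0.7 -0.65 -3 0.7; 0 0 0 1.08 -0.97 -4.5 0.5; 0 0 0 1.08 -0.97 -4.5 0; 0 0 0 1.08 -0.97 -4.5 0' 60; python3 -m jog '0 0 0 0 0 0 0; 0 0 0 0 0 0 0; 0 0 0 0 0 0 0; 0 0 0 0 0 0 0; 0 0 0 0 0 0 0' 60; python3 -m jog '0 0 0 0 0 0 0; 0 0 0 0 0 0 0; 0 0 0 0 0 0 0' 60
```

```text
time_s: 14.2
ee_pos: [444.9, -291.9, 112.4]
ee_rot: [-179.8, -20.8, -40.4]
force: [-0.4, 0.3, 0.1]
gripper_width: 36.5
time_s: 14.82
ee_pos: [443.8, -292.2, 111.6]
ee_rot: [-179.8, -20.8, -40.5]
force: [-2.1, 0.6, 4.6]
gripper_width: 8.1
time_s: 15.2
ee_pos: [443.8, -292.2, 111.6]
ee_rot: [-179.8, -20.8, -40.5]
force: [-3.1, 1.4, 6.1]
gripper_width: 8.2
```

```bash
python3 -m jog '0 0 0 -0.3 0.25 1 0; 0 0 0 -0.75 0.6 2.6 0; 0 0 0 -1.2 1 4.2 0; 0 0 0 -1.7 1.45 6 0; 0 0 0 -1.7 1.45 6.5 0' 60; python3 -m jog '1.3 1.6 0 0 0 0 0; 2.66 3.17 0 0 0 0.5 0; 2.66 3.17 0 0 0 0.5 0' 60;  python3 - <<'E'
from h import *
np.set_printoptions(precision=1,suppress=True)
f=grab_frame("top"); g=grab_frame("scene"); o=np.zeros((600,800,3),np.uint8)
T=env.state()["ee_pos"]; print(env.state()["ee_rot"],T, proj("scene",[T]),proj("top",[T]))
o[:,:400]=cv2.resize(f[220:340,390:470],(400,600),interpolation=cv2.INTER_CUBIC); o[:,400:]=cv2.resize(g[90:330,120:280],(400,600),interpolation=cv2.INTER_CUBIC)
cv2.imwrite("pics/h.png",o[:,:,::-1])
for n in("rod","rod_tip","holder"):
  for c in("scene","top"): print(n,c,[(np.round(x["box"],1).tolist(),round(x["conf"],2)) for x in spotter.look_for(n,c)[:2]])
E
```

```text
time_s: 15.82
ee_pos: [401.7, -255.8, 276.3]
ee_rot: [-179.8, -21.0, -40.5]
force: [-0.3, -0.6, -0.5]
gripper_width: 8.1
time_s: 16.2
ee_pos: [403.4, -257.8, 283.4]
ee_rot: [180.0, 0.2, -40.5]
force: [-1.1, 0.1, -0.7]
gripper_width: 8.2
[180.    0.2 -40.5] [ 400.8 -255.6  283.7] [[196.7 175.3]] [[440.3 293.5]]
rod scene [([195.3, 161.2, 13.1, 63.2], 0.79)]
rod top [([166.1, 130.9, 42.5, 40.7], 0.72), ([141.5, 240.8, 66.8, 67.4], 0.25)]
rod_tip scene [([195.9, 161.1, 11.5, 64.5], 0.69), ([314.1, 283.7, 4.8, 5.6], 0.34)]
rod_tip top [([305.8, 225.4, 16.6, 9.3], 0.66)]
holder scene [([178.2, 258.3, 38.9, 64.2], 0.82)]
holder top []
```

View pics/h.png

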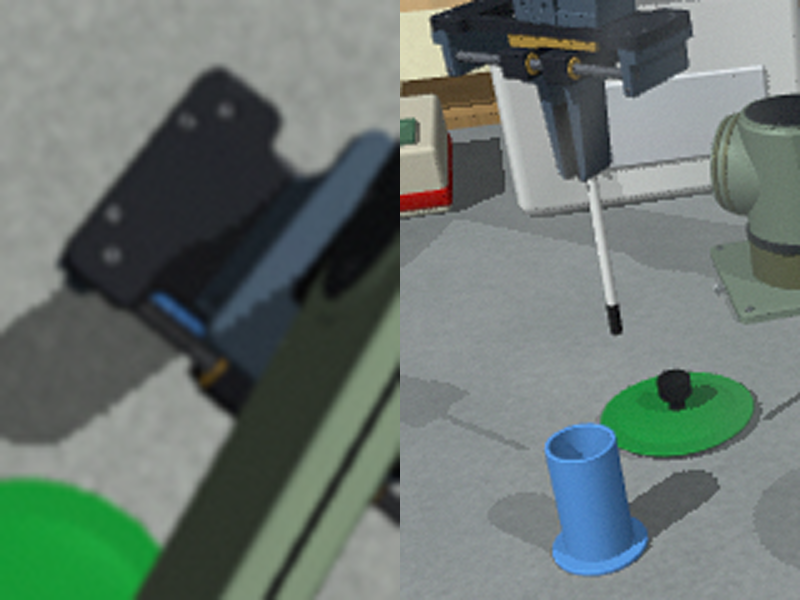

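```bash
python3 - <<'E'
from h import *
np.set_printoptions(precision=1,suppress=True)
T=env.state()["ee_pos"]; print(T)
for z in(310,190,180,175,170,165): print(z,proj("scene",[[400.8,-255.6,z],[390.8,-255.6,z],[400.8,-245.6,z]]).tolist())
print(env.state()["qpos"])
E
```

```text
[ 400.4 -255.   286.2]
310 [[194.56073588733761, 162.78854670063413], [194.0661738536657, 161.02102382131315], [199.74433025350322, 162.08324243167846]]
190 [[203.8920602222725, 216.93830501537323], [203.35242415983416, 214.8393338717202], [208.7210391999597, 216.13770721907477]]
180 [[204.61611399477027, 221.1399955129204], [204.07341468474033, 219.0178225332881], [209.41770972659629, 220.3328028465609]]
175 [[204.9752714837088, 223.22418962351833], [204.43107590669905, 221.09064222926344], [209.7632912058907, 222.41376837803995]]
170 [[205.3325362035033, 225.29739997789744], [204.78686752089033, 223.15262664434658], [210.10705612959302, 224.4837952747841]]
165 [[205.6879230772439, 227.3597131748826], [205.14080414864122, 225.20386051619718], [210.44901878329534, 226.54296955941462]]
[-33.9   6.1  90.4  -0.   83.4  96.5]
```

```bash
cat > sim.py <<'E'
import numpy as np
W=68-12.5; RR=5+12.3; D=24.5
def sim(S,way,step=1.5):
    S=S.copy(); jam=0
    for a,b in zip(way[:-1],way[1:]):
        n=max(1,int(np.ceil(np.linalg.norm(b-a)/step)))
        for k in range(1,n+1):
            p=a+(b-a)*k/n
            for it in range(12):
                bad=0
                d=S-p; r=np.linalg.norm(d,axis=1); m=r<RR
                if m.any(): S[m]+=d[m]/r[m,None]*(RR-r[m])[:,None]; bad=max(bad,(RR-r[m]).max())
                for i in range(len(S)):
                    for j in range(i):
                        v=S[i]-S[j]; q=np.hypot(*v)
                        if q<D: S[i]+=v/q*(D-q)/2; S[j]-=v/q*(D-q)/2; bad=max(bad,D-q)
                r=np.linalg.norm(S,axis=1); m=r>W
                if m.any(): S[m]*=(W/r[m])[:,None]
                if bad<.05: break
            jam=max(jam,bad)
    return S,jam
E
cat > plan.py <<'E'
from sim import *
S0=np.array([[34.6,18.5],[24.1,-31.5],[1.3,.2],[-3.4,50.6],[-21,-33.9],[-46,6.5]])
rng=np.random.default_rng(1)
def rnd(start,n):
    w=[start]; h=rng.uniform(0,6.28)
    while len(w)<n:
        h+=rng.normal(0,.7)
        q=w[-1]+30*np.array([np.cos(h),np.sin(h)])
        q=np.round(q/5)*5
        if np.hypot(*q)<=46: w.append(q)
        else: h=rng.uniform(0,6.28)
    return np.array(w)
def score(w,K):
    v=[]
    for k in range(K):
        S,j=sim(S0+rng.normal(0,2.5,S0.shape)*(k>0),w,2.5)
        d=np.sort(np.linalg.norm(S-S0,axis=1)); v.append(min(d[0],38)+.5*min(d[1],38)-8*j)
        if k==0 and v[0]<25: return v[0]
    return np.mean(v)
import time; t=time.time(); best=(-99,None)
starts=[np.array(s,float) for s in((-25,25),(20,-5) if 0 else (-25,25),(50,-10))]
while time.time()-t<150:
    w=rnd(starts[rng.integers(len(starts))],16)
    if any(np.linalg.norm(S0-w[0],axis=1)<19): continue
    s=score(w,5)
    if s>best[0]: best=(s,w)
print(best[0],best[1].tolist())
for k in range(6):
    S,j=sim(S0+rng.normal(0,2.5,S0.shape),best[1],1.5); print(np.round(np.linalg.norm(S-S0,axis=1)),round(j,1))
E
python3 plan.py
```

```text
13.5970385414176 [[-25.0, 25.0], [-5.0, 45.0], [-5.0, 15.0], [5.0, -15.0], [30.0, 0.0], [25.0, 30.0], [10.0, 5.0], [-15.0, 20.0], [-30.0, -5.0], [-25.0, -35.0], [-25.0, -5.0], [-40.0, 20.0], [-30.0, -10.0], [-0.0, -10.0], [30.0, -5.0], [20.0, 25.0]]
[11. 11. 33. 13. 16.  9.] 0.0
[12. 11. 40. 13. 16.  7.] 0.1
[13.  2. 32. 13. 17. 10.] 0.0
[10. 13. 33. 13. 15.  9.] 0.1
[20.  5. 32. 13. 16.  7.] 0.0
[16.  4. 31. 13. 18.  8.] 0.2
```

```bash
cat > plan2.py <<'E'
from sim import *
import sys
S0=np.array([[34.6,18.5],[24.1,-31.5],[1.3,.2],[-3.4,50.6],[-21,-33.9],[-46,6.5]])
rng=np.random.default_rng(2); res=[]
st=np.array([[-25.,25.]])
for trial in range(500):
    R=rng.uniform(25,50); e=rng.uniform(0,20); n=rng.choice([0,2,3,.5,1.5]); ph=rng.uniform(0,6.28); s=rng.choice([-1,1]); T=rng.choice([1,1.5,2,2.5]); dr=rng.uniform(-8,8)
    th0=2.36+rng.uniform(-.3,.3); th=np.arange(0,2*np.pi*T,np.radians(40))
    r=np.clip(R+e*np.sin(n*th+ph)+dr*th/6.28,5,52); w=np.stack([r*np.cos(th0+s*th),r*np.sin(th0+s*th)],1)
    w=np.vstack([st,np.round(w/2.5)*2.5])
    o=[]
    for k in range(4):
        S,j=sim(S0+rng.normal(0,2.5,S0.shape)*(k>0),w,2.5); d=np.sort(np.linalg.norm(S-S0,axis=1)); o.append([d[0],d[1],j])
    o=np.array(o); res.append((min(o[:,1].min(),40)+.5*min(o[:,0].mean(),40)-10*o[:,2].max(),o.mean(0),len(w),w,(R,e,n,s,T,dr)))
res.sort(key=lambda x:-x[0])
for r in res[:6]: print(round(r[0],1),np.round(r[1],1),r[2],np.round(r[4],1))
print(res[0][3].tolist())
for k in range(5):
    S,j=sim(S0+rng.normal(0,2.5,S0.shape),res[0][3],1.5); print(np.round(np.linalg.norm(S-S0,axis=1)),round(j,1))
E
timeout 400 python3 plan2.py
```

```text
33.7 [ 4.8 41.1  0.6] 19 [41.5 11.6  0.5 -1.   2.   2.5]
31.7 [ 1.9 40.7  0.6] 24 [36.1 13.5  1.5 -1.   2.5  3. ]
27.0 [ 6.2 38.1  1.1] 19 [46.2  8.1  1.5 -1.   2.  -5.2]
22.7 [19.4 27.5  0.6] 24 [43.7 18.6  0.5 -1.   2.5 -6. ]
22.6 [ 8.  33.1  0.7] 24 [49.6  8.7  3.   1.   2.5 -5.7]
20.6 [ 3.5 40.8  1.5] 19 [44.6 17.4  0.5  1.   2.   7.3]
[[-25.0, 25.0], [-35.0, 25.0], [-10.0, 40.0], [15.0, 32.5], [30.0, 12.5], [30.0, -10.0], [17.5, -25.0], [-2.5, -32.5], [-25.0, -25.0], [-37.5, -2.5], [-32.5, 25.0], [-10.0, 45.0], [22.5, 45.0], [47.5, 20.0], [50.0, -15.0], [30.0, -42.5], [-5.0, -52.5], [-37.5, -35.0], [-52.5, -2.5]]
[48. 95.  3. 62. 85. 68.] 0.4
[47. 95.  2. 62. 85. 68.] 0.4
[46. 95.  2. 62. 85. 68.] 0.4
[48. 95.  3. 62. 85. 68.] 0.4
[38. 95.  1. 62. 85. 68.] 0.4
```

```bash
python3 -m jog '0 0 1.6 1.2 1.8 0 0; 0 0 3.2 2.4 3.6 0 0; 0 0 4.8 3.6 5.4 0 0; 0 0 6.4 4.6 7.4 0 0; 0 0 8.1 4.9 9.6 0 0' 60; python3 - <<'E'
from sim import *
S0=np.array([[34.6,18.5],[24.1,-31.5],[1.3,.2],[-3.4,50.6],[-21,-33.9],[-46,6.5]]); rng=np.random.default_rng(3)
w=[[-35.0, 25.0], [-10.0, 40.0], [15.0, 32.5], [30.0, 12.5], [30.0, -10.0], [17.5, -25.0], [-2.5, -32.5], [-25.0, -25.0], [-37.5, -2.5], [-32.5, 25.0], [-10.0, 45.0], [22.5, 45.0], [47.5, 20.0], [50.0, -15.0], [30.0, -42.5], [-5.0, -52.5], [-37.5, -35.0], [-52.5, -2.5]]
for pre in([[-25,25],[10,-10],[-25,25]],[[-25,25],[10,-5],[-25,25]],[[-25,25],[-5,-20],[-25,25]],[[-25,25],[15,-15],[-25,25]],[[-25,25],[15,5],[-25,25]]):
    print(pre[1])
    for k in range(4):
        S,j=sim(S0+rng.normal(0,2.5,S0.shape),np.array(pre+w,float),1.5); print(np.round(np.linalg.norm(S-S0,axis=1)),round(j,1))
from workcell import env; print(env.state()["ee_pos"],env.state()["qpos"])
E
```

```text
time_s: 17.23
ee_pos: [524.3, -13.8, 285.9]
ee_rot: [180.0, -0.1, 0.3]
force: [0.8, -0.1, -0.7]
gripper_width: 7.9
[10, -10]
[42. 95. 32. 62. 85. 68.] 0.5
[46. 95. 32. 62. 85. 68.] 0.4
[45. 95. 17. 62. 85. 68.] 0.4
[43. 95. 19. 62. 85. 68.] 0.4
[10, -5]
[46. 95. 21. 62. 85. 68.] 0.4
[41. 44.  9. 62. 73. 50.] 0.2
[44. 95. 32. 62. 85. 68.] 0.4
[44. 95. 32. 62. 85. 68.] 0.4
[-5, -20]
[45. 95.  3. 62. 85. 68.] 0.4
[36. 60.  6. 62. 73. 50.] 0.4
[39. 58.  5. 62. 73. 50.] 0.3
[39. 95.  4. 62. 85. 68.] 0.4
[15, -15]
[41. 36. 56. 62. 85. 68.] 0.4
[36. 42. 56. 62. 85. 68.] 0.4
[46. 95. 56. 62. 92. 83.] 0.7
[33. 41. 56. 62. 85. 68.] 0.4
[15, 5]
[40. 46.  8. 62. 73. 50.] 0.2
[47. 95.  7. 62. 85. 68.] 0.4
[45. 95.  7. 62. 43. 50.] 0.3
[46. 95.  8. 62. 85. 68.] 0.4
[524.26608732 -13.84624643 285.86088503] [-2.76446186e+00  1.08441596e+01  8.47332722e+01 -6.94696191e-03
  8.43595692e+01  8.68893831e+01]
```

```bash
python3 -m jog '0 0 0 0 0.38 -1.5 0; 0 0 0 0 0.38 -3.4 0; 0 0 0 0 0.38 -4.8 0; 0 0 0 0 0.38 -5.5 0; 0 0 0 0 0.38 -5.8 0' 60
```

```text
time_s: 17.85
ee_pos: [522.6, -6.0, 140.3]
ee_rot: [180.0, 0.1, 0.1]
force: [0.2, -0.5, 0.7]
gripper_width: 8.1
```

```bash
python3 -m jog '0 0 0 0 0 0 0' 60; python3 - <<'E'
from h import *
save("scene","i",(270,180,390,340),4)
E
```

```text
time_s: 17.98
ee_pos: [523.4, -6.1, 141.2]
ee_rot: [180.0, -0.0, 0.1]
force: [0.4, 0.1, -0.3]
gripper_width: 8.0
```

```bash
python3 -m jog '0 0 0 0.8 -0.8 0 0; 0 0 0 1.6 -1.6 0 0; 0 0 0 1.6 -1.6 0 0; 0 0 0 0.6 -0.6 0 0; 0 0 0 -0.4 0 0 0' 60;  python3 -m jog '0 0 0 1 0.6 0 0; 0 0 0 2 0.3 0 0; 0 0 0 2.6 -0.5 0 0; 0 0 0 2.6 -1.4 0 0; 0 0 0 2.1 -2 0 0' 60; python3 -m jog '0 0 0 -0.8 -0.3 0 0; 0 0 0 -1.7 0 0 0; 0 0 0 -2.2 0.9 0 0; 0 0 0 -2 2 0 0; 0 0 0 -1.1 2.8 0 0' 60
```

```text
time_s: 18.65
ee_pos: [512.5, -5.0, 141.4]
ee_rot: [-180.0, -0.0, 0.1]
force: [-0.9, 0.8, 0.4]
gripper_width: 7.7
time_s: 19.27
ee_pos: [565.7, -57.7, 140.9]
ee_rot: [180.0, 0.0, 0.0]
force: [0.1, -0.1, -0.6]
gripper_width: 8.1
time_s: 19.9
ee_pos: [536.9, 13.9, 141.9]
ee_rot: [180.0, -0.0, 0.0]
force: [0.6, 0.9, 0.6]
gripper_width: 7.9
```

```bash
python3 -m jog '0 0 0 1.3 0 0 0; 0 0 0 2.3 -1 0 0; 0 0 0 2.4 -2.4 0 0; 0 0 0 1.6 -3.5 0 0; 0 0 0 0.2 -3.9 0 0' 60;  python3 -m jog '0 0 0 -1.3 0.7 0 0; 0 0 0 -1.9 2 0 0; 0 0 0 -1.8 2 0.5 0; 0 0 0 -1.5 2 2.5 0; 0 0 0 -1.5 2 4.6 0' 60; python3 -m jog '0 0 0 -2 -1.5 0.8 0; 0 0 0 -4 -3 0.8 0; 0 0 0 -4.5 -5 0.8 0; 0 0 0 -4.5 -7 0.8 0; 0 0 0 -4.5 -7.5 0.8 0' 60; python3 - <<'E'
from h import *
np.set_printoptions(precision=1,suppress=True)
f=save("top","j",(232,170,432,320),4); g=save("scene","j2",(140,150,400,345),3)
hsv=cv2.cvtColor(f,cv2.COLOR_RGB2HSV); m=(((hsv[...,0]<8)|(hsv[...,0]>172))&(hsv[...,1]>130)&(f[...,0]>60)).astype(np.uint8); m[:,:268]=0;m[:,356:]=0;m[:185]=0;m[270:]=0
n,l,st,c=cv2.connectedComponentsWithStats(m)
S0=np.array([[34.6,18.5],[24.1,-31.5],[1.3,.2],[-3.4,50.6],[-21,-33.9],[-46,6.5]])
for i in range(1,n):
    if st[i,4]>8:
        q=atz("top",c[i],45)[:2]-[549.3,-29.4]; print(st[i],c[i],q,"nearest old",np.linalg.norm(S0-q,axis=1).min(),"r",np.hypot(*q))
T=env.state()["ee_pos"]; print(T,proj("scene",[T-[0,0,108]]),proj("top",[T-[0,0,108]]))
for nm in("rod","rod_tip","stopper1"):
  print(nm,[(np.round(x["box"],1).tolist(),round(x["conf"],2)) for x in spotter.look_for(nm,"scene")[:7]])
print([(np.round(x["box"],1).tolist(),round(x["conf"],2)) for x in spotter.look_for("stopper1","top")])
E
```

```text
time_s: 20.52
ee_pos: [544.7, -83.2, 141.4]
ee_rot: [-179.8, -0.3, -0.1]
force: [-0.8, -0.2, 1.0]
gripper_width: 8.1
time_s: 21.15
ee_pos: [504.8, -34.5, 257.2]
ee_rot: [180.0, 0.1, 0.0]
force: [0.9, -0.5, -0.4]
gripper_width: 8.3
time_s: 21.78
ee_pos: [391.8, -223.6, 276.1]
ee_rot: [180.0, 0.1, -0.2]
force: [-0.2, 1.1, -0.6]
gripper_width: 7.9
[321 207  10  11  82] [325.6 212.1] [ 40.9 -29. ] nearest old 16.98389232428449 r 50.110582742049814
[286 215  11  11  94] [290.8 219.8] [25.5 49.8] nearest old 28.921455499389886 r 55.934598711455266
[302 233  11  11  86] [307.1 238.4] [-17.5  14. ] nearest old 23.34729234720248 r 22.436127865424904
[292 242  30  16 278] [306.6 250.6] [-44.8  15.5] nearest old 9.082903387361789 r 47.44705497718683
[ 392.5 -222.   275.8] [[220.8 221.7]] [[410.9 298.8]]
rod [([207.5, 132.1, 13.9, 94.0], 0.68), ([337.1, 275.0, 8.8, 9.5], 0.31)]
rod_tip [([205.1, 131.4, 20.2, 91.6], 0.89)]
stopper1 [([333.8, 275.3, 14.0, 11.2], 0.61), ([316.5, 277.3, 10.6, 13.2], 0.57)]
[([299.2, 232.3, 14.8, 10.8], 0.67), ([268.9, 188.9, 82.8, 96.5], 0.59), ([293.0, 240.4, 8.0, 10.6], 0.46)]
```

```bash
python3 - <<'E'
from sim import *
import h, cv2
from scipy.optimize import linear_sum_assignment as lsa
np.set_printoptions(precision=0,suppress=True)
f=cv2.cvtColor(cv2.imread("pics/j.png"),cv2.COLOR_BGR2RGB)  # 4x crop at 232,170
f=cv2.resize(f,None,fx=.5,fy=.5,interpolation=cv2.INTER_AREA); hsv=cv2.cvtColor(f,cv2.COLOR_RGB2HSV)
m=(((hsv[...,0]<8)|(hsv[...,0]>172))&(hsv[...,1]>130)&(f[...,0]>60)).astype(np.uint8)
ys,xs=np.nonzero(m); k=(xs/2+232>268)&(xs/2+232<356)&(ys/2+170>240)&(ys/2+170<262)
p=np.float32(np.stack([xs[k]/2+232,ys[k]/2+170],1)); _,_,c=cv2.kmeans(p,3,None,(3,50,.01),10,cv2.KMEANS_PP_CENTERS); print(c)
for r in range(70,94,2): print("".join("#" if v else "." for v in m[r*2,110:190]))
fin=np.array([h.atz("top",q,45)[:2]-[549.3,-29.4] for q in [(325.6,212.1),(290.8,219.8),(307.1,238.4)]+c.tolist()])
S0=np.array([[34.6,18.5],[24.1,-31.5],[1.3,.2],[-3.4,50.6],[-21,-33.9],[-46,6.5]]); rng=np.random.default_rng(3)
w=[[-25,25],[15,-15],[-25,25],[-35.0, 25.0], [-10.0, 40.0], [15.0, 32.5], [30.0, 12.5], [30.0, -10.0], [17.5, -25.0], [-2.5, -32.5], [-25.0, -25.0], [-37.5, -2.5], [-32.5, 25.0], [-10.0, 45.0], [22.5, 45.0], [47.5, 20.0], [50.0, -15.0], [30.0, -42.5], [-5.0, -52.5], [-37.5, -35.0], [-52.5, -2.5]]
print("final",fin.tolist()); print("dist old x new\n",np.linalg.norm(S0[:,None]-fin[None],axis=2))
for t in range(8):
    S,j=sim(S0+rng.normal(0,2.5,S0.shape),np.array(w)+rng.normal(0,1.5,2)); C=np.linalg.norm(S[:,None]-fin[None],axis=2); a=lsa(C)[1]; print(a,"fit",C[range(6),a],"moved",np.linalg.norm(S0-fin[a],axis=1))
E
```

```text
[[306. 254.]
 [299. 246.]
 [316. 252.]]
...............................####################.............................
...................#######.......################...............................
.............#################..........#.......................................
...........#####################................................................
..........######################...................################.............
............#################################...####################............
.................####################################################...........
...........................############################################.........
.............................########################################...........
.........................................####...................................
................................................................................
................................................................................
final [[40.94380287677757, -28.941590078735288], [25.478777798618125, 49.70267954712717]
[... 258 characters left out ...]
. 48. 49.]
 [91. 29. 39. 59. 36. 71.]
 [62. 96. 48. 59. 67. 39.]
 [94. 84. 29. 12. 28. 12.]]
[0 4 3 5 2 1] fit [20. 21. 20. 20. 45.  2.] moved [48. 86. 55. 71. 48. 84.]
[3 2 4 5 1 0] fit [20. 45. 21. 20.  3. 65.] moved [86. 62. 48. 71. 96. 94.]
[3 2 4 5 1 0] fit [22. 46. 23. 21.  1. 63.] moved [86. 62. 48. 71. 96. 94.]
[0 3 2 5 4 1] fit [19. 20. 31. 20. 21. 26.] moved [48. 90. 23. 71. 67. 84.]
[0 4 2 3 1 5] fit [25. 22. 52. 21. 25. 20.] moved [48. 86. 23. 59. 96. 12.]
[0 4 5 3 2 1] fit [24.  9. 31.  2. 38. 23.] moved [48. 86. 49. 59. 48. 84.]
[3 2 4 5 1 0] fit [23. 46. 23. 22.  1. 62.] moved [86. 62. 48. 71. 96. 94.]
[5 4 0 3 2 1] fit [44. 24. 57.  2. 46.  1.] moved [86. 86. 49. 59. 48. 84.]
```

```bash
cat > rodfit.py <<'E'
from h import *
np.set_printoptions(precision=1,suppress=True)
T=np.array(env.state()["ee_pos"]); pr=proj("scene",[T+[0,0,26],T-[0,0,108]]); print("T",T,"expect exit,tip",pr.tolist())
g0=cv2.imread("pics/scene0.png")[:,:,::-1].astype(int); g=grab_frame("scene").astype(int)
d=np.abs(g-g0).max(2)>40
for v in range(int(pr[0,1])-4,int(pr[1,1])+12,4):
    e=pr[0,0]+(pr[1,0]-pr[0,0])*(v-pr[0,1])/(pr[1,1]-pr[0,1]); a=int(e)-10
    us=np.nonzero(d[v,a:a+24])[0]+a
    print(v,round(e,1),(us.min(),us.max(),round(us.mean(),1),g[v,int(us.mean())].tolist()) if len(us) else None)
E
python3 rodfit.py
```

```text
T [ 393.4 -220.   276. ] expect exit,tip [[212.9834996214073, 162.81745237068503], [221.848360509501, 221.68701094013048]]
158 212.3 (np.int64(207), np.int64(220), np.float64(213.5), [126, 129, 126])
162 212.9 (np.int64(210), np.int64(216), np.float64(213.3), [119, 124, 121])
166 213.5 (np.int64(216), np.int64(216), np.float64(216.0), [134, 136, 135])
170 214.1 (np.int64(213), np.int64(216), np.float64(214.5), [222, 225, 222])
174 214.7 (np.int64(214), np.int64(216), np.float64(215.0), [219, 223, 222])
178 215.3 (np.int64(215), np.int64(217), np.float64(216.0), [210, 215, 214])
182 215.9 (np.int64(215), np.int64(228), np.float64(222.2), [121, 128, 125])
186 216.5 (np.int64(215), np.int64(229), np.float64(222.0), [118, 122, 123])
190 217.1 (np.int64(214), np.int64(230), np.float64(222.0), [115, 118, 118])
194 217.7 (np.int64(207), np.int64(230), np.float64(218.5), [218, 223, 220])
198 218.3 (np.int64(208), np.int64(223), np.float64(215.5), [134, 141, 141])
202 218.9 (np.int64(208), np.int64(221), np.float64(214.5), [137, 145, 146])
206 219.5 (np.int64(209), np.int64(221), np.float64(214.5), [138, 146, 147])
210 220.1 (np.int64(210), np.int64(222), np.float64(218.2), [136, 143, 144])
214 220.7 (np.int64(220), np.int64(224), np.float64(222.0), [24, 30, 30])
218 221.3 (np.int64(220), np.int64(225), np.float64(222.5), [37, 38, 37])
222 221.9 (np.int64(221), np.int64(225), np.float64(223.0), [33, 39, 37])
226 222.5 None
230 223.1 None
```

```bash
python3 -m jog '0 0 0 1.2 -1.6 0 0; 0 0 0 2.3 -3 0 0; 0 0 0 2.6 -3.33 -0.3 0; 0 0 0 2.6 -3.33 -1.3 0; 0 0 0 2.6 -3.33 -1.6 0' 60; python3 rodfit.py; python3 - <<'E'
from h import *
f=grab_frame("top"); g=grab_frame("scene"); o=np.zeros((600,800,3),np.uint8)
o[:,:400]=cv2.resize(f[220:340,390:470],(400,600),interpolation=cv2.INTER_CUBIC); o[:,400:]=cv2.resize(g[170:330,140:247],(400,600),interpolation=cv2.INTER_CUBIC)
cv2.imwrite("pics/k.png",o[:,:,::-1]); print(proj("scene",[[458,-303,110]]))
E
```

```text
time_s: 22.75
ee_pos: [457.6, -302.7, 234.2]
ee_rot: [-179.9, 0.2, 0.1]
force: [0.8, -0.3, -0.2]
gripper_width: 7.8
T [ 457.6 -302.7  234.2] expect exit,tip [[176.4332360504415, 201.58569464025464], [188.44882629649004, 260.770723475365]]
197 175.5 (np.int64(172), np.int64(183), np.float64(178.0), [113, 117, 116])
201 176.3 None
205 177.1 (np.int64(176), np.int64(190), np.float64(183.9), [139, 147, 146])
209 177.9 (np.int64(175), np.int64(190), np.float64(182.5), [139, 147, 148])
213 178.8 (np.int64(176), np.int64(191), np.float64(183.5), [136, 143, 142])
217 179.6 (np.int64(171), np.int64(184), np.float64(177.1), [134, 143, 140])
221 180.4 (np.int64(170), np.int64(182), np.float64(175.7), [135, 140, 143])
225 181.2 (np.int64(180), np.int64(182), np.float64(181.0), [223, 226, 224])
229 182.0 (np.int64(181), np.int64(183), np.float64(182.0), [223, 226, 224])
233 182.8 (np.int64(182), np.int64(184), np.float64(183.0), [221, 222, 221])
237 183.6 (np.int64(183), np.int64(185), np.float64(184.0), [218, 223, 221])
241 184.4 (np.int64(183), np.int64(197), np.float64(187.2), [137, 140, 141])
245 185.2 (np.int64(184), np.int64(198), np.float64(191.0), [143, 152, 150])
249 186.1 (np.int64(185), np.int64(198), np.float64(191.5), [141, 149, 148])
253 186.9 (np.int64(185), np.int64(198), np.float64(191.6), [137, 145, 147])
257 187.7 (np.int64(186), np.int64(198), np.float64(191.3), [70, 74, 75])
261 188.5 (np.int64(187), np.int64(200), np.float64(193.5), [72, 127, 189])
265 189.3 (np.int64(188), np.int64(201), np.float64(194.9), [76, 131, 197])
269 190.1 (np.int64(195), np.int64(201), np.float64(198.0), [74, 131, 191])
[[189.63735752 267.49697344]]
```

View pics/k.png

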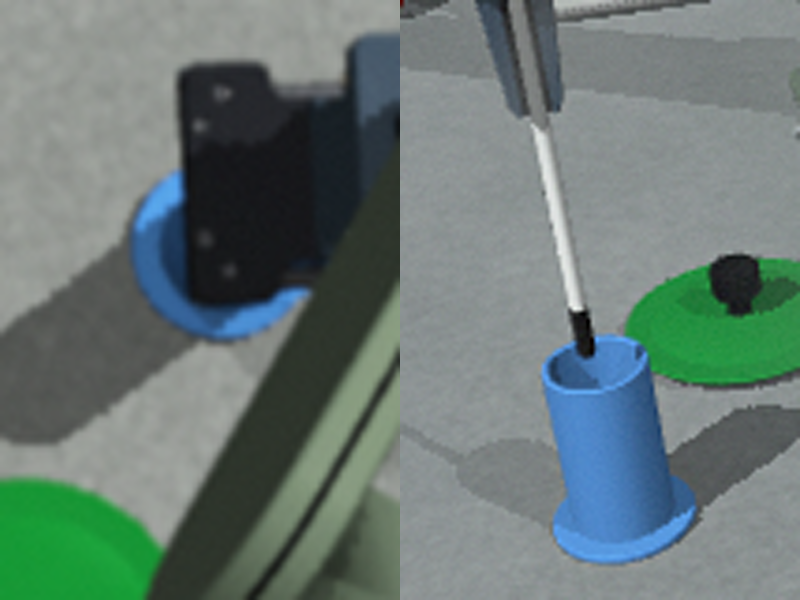

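```bash
python3 -m jog '0 0 0 0 0.1 -1 0; 0 0 0 0 0.1 -2 0; 0 0 0 0 0.1 -3 0; 0 0 0 0 0.1 -4 0; 0 0 0 0 0.1 -4.3 0' 60; python3 -m jog '0 0 0 0 0 -0.1 0; 0 0 0 0 0 -0.2 0; 0 0 0 0 0 -0.2 0' 60
```

```text
time_s: 23.52
ee_pos: [458.3, -301.4, 128.2]
ee_rot: [-180.0, 0.0, 0.1]
force: [-0.3, 0.1, 0.3]
gripper_width: 7.8
time_s: 23.9
ee_pos: [458.9, -302.1, 124.1]
ee_rot: [180.0, -0.1, 0.1]
force: [0.7, 0.1, 0.8]
gripper_width: 7.8
```

```bash
python3 -m jog '0 0 0 0 0 -0.12 0; 0 0 0 0 0 -0.12 0; 0 0 0 0 0 -0.12 0.15; 0 0 0 0 0 -0.12 0.3; 0 0 0 0 0 -0.12 0.5' 60; python3 -m jog '0 0 0 0 0 0 0.9; 0 0 0 0 0 0 0.9; 0 0 0 0 0 0 0.9; 0 0 0 0 0 0 0.9; 0 0 0 0 0 0 0.9' 60; python3 -m jog '0 0 0 0 0 1 0.9; 0 0 0 0 0 3 0.9; 0 0 0 0 0 5 0.9; 0 0 0 -1 0 7 0.9; 0 0 0 -3 -1 7.5 0.9'; python3 -m jog '0 0 0 -2 -1.5 0 0.9; 0 0 0 -4 -3 0 0.9; 0 0 0 -4 -5 0 0.9; 0 0 0 -4 -7 0 0.9; 0 0 0 -4 -7 0 0.9'; python3 - <<'E'
from h import *
np.set_printoptions(precision=1,suppress=True)
for c in("top","scene"):
    save(c,"fin_"+c)
    a=cv2.imread(f"pics/fin_{c}.png").astype(int); b=cv2.imread(f"pics/{c}0.png").astype(int)
    for n in("drying_pot","lid","holder","rod","wash_bottle","tube_rack","tube_box"):
        r=spotter.look_for(n,c); print(c,n,[(np.round(x["box"],1).tolist(),round(x["conf"],2)) for x in r[:3]])
f=cv2.imread("pics/fin_top.png")[:,:,::-1]; hsv=cv2.cvtColor(np.ascontiguousarray(f),cv2.COLOR_RGB2HSV)
m=(((hsv[...,0]<8)|(hsv[...,0]>172))&(hsv[...,1]>130)&(f[...,0]>60)).astype(np.uint8); m[:,:268]=0;m[:,356:]=0;m[:185]=0;m[270:]=0
n,l,st,ce=cv2.connectedComponentsWithStats(m); print([ (s.tolist()) for s in st[1:] if s[4]>8])
b=((hsv[...,0]>100)&(hsv[...,0]<118)&(hsv[...,1]>110)); p=np.argwhere(b[245:295,408:465])[:,::-1]+[408,245]; print("holder blue",p.min(0),p.max(0))
w=(f.min(2)>150); p=np.argwhere(w[245:300,408:465])[:,::-1]+[408,245]; print("white in holder",len(p),p.min(0) if len(p) else 0,p.max(0) if len(p) else 0)
E
```

```text
time_s: 24.52
ee_pos: [458.6, -301.9, 120.5]
ee_rot: [180.0, -0.0, 0.1]
force: [-0.0, -0.6, 0.5]
gripper_width: 30.8
time_s: 25.15
ee_pos: [458.5, -301.9, 120.4]
ee_rot: [180.0, 0.0, 0.1]
force: [-0.2, 0.5, 0.2]
gripper_width: 80.5
time_s: 25.78
ee_pos: [385.0, -327.4, 311.5]
ee_rot: [179.7, -0.3, 0.3]
force: [-0.9, -1.0, -0.6]
gripper_width: 82.1
time_s: 26.4
ee_pos: [282.9, -504.4, 306.2]
ee_rot: [-179.9, 0.1, -0.1]
force: [0.5, 1.2, -1.0]
gripper_width: 81.9
top drying_pot [([270.4, 190.1, 81.6, 97.5], 0.65), ([300.9, 231.9, 13.8, 11.8], 0.16)]
top lid [([138.2, 240.4, 66.1, 67.3], 0.76), ([360.9, 317.3, 71.2, 68.4], 0.66), ([454.4, 130.9, 71.2, 64.1], 0.56)]
top holder [([413.9, 250.6, 44.2, 35.3], 0.6)]
top rod [([435.5, 260.4, 21.4, 28.7], 0.5)]
top wash_bottle [([166.3, 128.3, 45.0, 44.0], 0.81), ([272.6, 185.3, 83.3, 99.4], 0.53)]
top tube_rack [([137.3, 237.5, 66.9, 70.6], 0.64), ([243.5, 125.1, 81.8, 53.3], 0.6)]
top tube_box [([348.4, 111.7, 78.1, 59.9], 0.57)]
scene drying_pot [([284.6, 249.9, 92.4, 80.7], 0.91)]
scene lid [([198.2, 241.2, 63.7, 32.8], 0.89), ([417.5, 236.6, 57.6, 36.4], 0.82), ([79.7, 374.2, 101.9, 79.1], 0.71)]
scene holder [([176.7, 257.5, 39.4, 64.8], 0.57)]
scene rod [([180.0, 222.2, 15.0, 51.4], 0.57)]
scene wash_bottle [([467.4, 244.7, 55.3, 101.7], 0.78)]
scene tube_rack [([344.7, 305.9, 105.3, 82.1], 0.85)]
scene tube_box [([220.3, 332.4, 116.5, 107.4], 0.79)]
[[321, 207, 10, 11, 81], [286, 215, 11, 11, 94], [302, 233, 11, 11, 86], [292, 242, 30, 16, 277]]
holder blue [416 252] [457 287]
white in holder 53 [443 270] [458 291]
```

```bash
python3 -c "
from workcell import env
print(env.job_done(), env.state()['time_s'])"
```

```text
the job is handed in; nothing more can be done
the job is handed in; nothing more can be done
```

The job is handed in, at about 27 s of the 72 s. The lid lies flat and knob up in the teal tray. The stoppers are stirred and the rod is back in its holder.

**What my last checks showed:**
- **Lid:** it was set down under control. A picture taken right after shows it flat inside the tray with its knob up, and the network still found it there at the end.
- **Stoppers:** all six are still in the pot. Four show as separate or partly separate shapes, one of them a clump whose area matches three stoppers. I could not tell which stopper is which afterwards. Whichever went where, at least four lie 23 mm or more from where they started. In the worst case two lie only about 12–17 mm from their old places.
- **Rod and holder:** the networks place the rod leaning in the holder. The holder's outline in the top picture is unchanged to the pixel.
- **Bottle, rack and box:** the networks find them in the same places as at the start, within a few pixels.

**What disagreed or went wrong:**
- **Finger height:** the fingertips stood about 25 mm higher than the reported TCP height. My first closing on the knob therefore missed above it without disturbing the lid. I corrected for this afterwards, using the pictures and the force reading.
- **Network errors:** a few detections were wrong, such as the rack reported on top of the lid. I set those aside after comparing them with the other readings and pictures.
- **Final pictures:** I had used all the viewings, so the last check was made from numbers only.

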